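Lay out the craft desk for pressing and stitching

ROBOT

A 6-joint arm with a two-finger parallel gripper is mounted at the origin on the work surface. World frame = base frame: x ahead of the robot, y to its left, z up, the work surface at z = 0. Lengths are in m, angles in rad, forces in N, time in s.
With the tool pointing down it reaches from about 0.3 to 1 m from the base axis. Payload 5.1 kg.
Tool frame: the origin (TCP) lies between the finger pads; the fingertips stand 11 mm ahead of it and the grasp point (between the pads) lies 8 mm behind it; z points along the fingers, y is the line along which they close (so a half turn about z gives the same grasp; the last joint's range is limited). The gripper opens to 95 mm and grips with 3 to 60 N. Pads are 20 mm wide; open, the fingers measure 119 mm over their backs; the gripper's body (75 mm by 180 mm) begins 59 mm behind the grasp point.
Start: joints at [1.127, 0.124, 1.65, -0, 1.367, -0.083], TCP at [0.229, 0.608, 0.226] pointing down, gripper open.
Joint ranges: [-2.61, 2.61], [-1.02, 2.33], [0.03, 2.71], [-1.35, 4.49], [0.32, 2.68], [-2.91, 2.91]. Speed limits (rad/s): [2.57, 2.57, 3.14, 3.14, 3.14, 3.14].

INTERFACE

Orientations are given as a rotation vector (axis times angle).
In Python, from rig import telemetry, cams, ticket, nets gives the robot as it stands.
- The arm moves only by the tool drive_tool, never from a script. Its argument "commands" is a list of rows, each an object with "xyz": the shift along the tool's x, y, z in mm, a list of three; "twist": the turn, a rotation vector about the tool's x, y, z in degrees, a list of three. A call has 1 to 20 rows; each row is the pose to reach, as a shift and turn from the pose commanded when the call began, along the tool's axes at that moment; what a row does not reach only later rows make up. A row lasts 1/12 s, in which the tool goes at most 41.7 mm and 7.16 degrees, less where a joint would pass 70% of its speed; a pose out of reach is approached as far as the arm can. A call with a gripper value outside its range is refused whole. "gripper" is the finger opening in mm, from 0 to 95.1, set as the call begins (left out, the last holds). The fingers move at their own pace and stop on an object; "squeeze" is the grip in N (left out, the last holds). Time passes only in rows, so rows that repeat a pose let the fingers close. It gives the time, the measured TCP pose, the force, the opening and the grip force at its end, in the units of the state.
- telemetry.observe(): the state, without advancing time (a new reading comes with each control period).
- cams.read_camera(name): name is "side" or "top" or "wrist"; returns the picture (420x560x3 uint8, blue, green, red); there is no depth.
- cams.camera_params(name): a dict with "fx", "fy", "cx", "cy" (pixels), "extrinsics" (4x4, takes a point from camera to world coordinates). Camera axes: x right, y up, looking along -z (the intrinsics and any distortion apply to the point x, -y, -z); pixel columns grow to the right and rows downward; lengths in m; the calibration is good to about 2 mm. A picture is of the moment at which its call begins: read the wrist's pose just before it. camera_params takes no time and is no camera call; for the wrist camera it gives the pose at the moment of the call.
- ticket.job_done(): hands the job in; it is judged then, once.
Trained networks look in the newest picture that a camera, given by its name, has taken for a name from the list of things; names that differ only in an ending like _2 or _b are one class to them, and where a whole thing is asked for, a point or a joint stands for the part that bears it (a point fixed in the world has none). Each returns a list of dicts, best first, with "confidence" (0 to 1); they miss things now and then, are a little off and sometimes report something else, mostly with a low value. They report only what shows in the picture. A call takes as long as a camera call. They do not tell look-alikes from the thing itself.
- nets.silhouettes(camera, target): "pixels" (420x560 bool, what is visible of it) and "bbox" ([left, top, right, bottom] in pixels, round what is visible of it).
- nets.pinpoint(camera, target): "point" ([column, row] in pixels: a listed point, or the origin of a listed thing).
The state is a dict: "t": time; "joint_pos": joint angles; "dq": joint speeds; "tau": joint torques, N m; "tcp_pos": TCP position; "tool_rot": TCP orientation; "wrist_force": force on the tool from outside, world axes, zero at the start; "wrist_torque": the same for the moment, N m; "opening": opening from 0.0 (shut) to 1.0 (fully open); "finger_force": force on a finger pad.
Only numpy, scipy, OpenCV 4.12 (cv2) and the standard library are available. Lean on these libraries where they do the work, as an engineer would, in place of code of your own. Each camera call takes 0.05 s, during which the arm holds its last target. There are 200 camera calls.

TASK

Lay out the desk on the cutting mat: put the wooden disc in the middle of the stone slab and the steel weight centred on top of the disc, stand the thread spool in the middle of the cork coaster, and stand the glue bottle on the mat exactly midway between slab and coaster. Lay the wax block flat on the mat straight behind the coaster (on the side away from the robot, square to the mat), about 20 mm clear of the coaster's rim. Everything stands upright and let go, and the pencil pot and the mouse stay where they are.

Things in the scene. Friction and masses are not known exactly. Their poses are not given: they have to be found in the camera images.
- mat: Green cutting mat with a pale grid, 400 mm (its x) by 700 mm (its y), 3 mm thick, fixed to the desk; all the other things stand on it. Origin: centre of its underside, at desk height; z up. It lies turned by less than 0.1 rad: its x axis points away from the robot ('behind'), its y axis to the robot's left.
- slab: Square pale stone slab, 100 x 100 x 16 mm, fixed on the mat left or right of its centre, about 115 mm from it. Origin: centre of its underside (on the mat's top, 3 mm above the desk); z up, x and y along its edges.
- coaster: Round cork coaster, 90 mm across, 6 mm thick, fixed on the mat on the opposite side from the slab. Origin: centre of its underside (3 mm above the desk); its x and y axes are parallel to the mat's.
- disc: Loose plain wooden disc lying flat, 56 mm across, 12 mm thick, about 50 g. Origin: centre of its underside; z up.
- weight: Loose steel press weight, about 0.3 kg: round base 44 mm across and 25 mm high with a straight round grip knob 22 mm across above it, 60 mm high overall. Origin: centre of its underside; z up along its axis.
- spool: Loose wooden thread spool wound with brown-grey thread, standing upright, 60 mm high, about 90 g: flanges 50 mm across at the bottom (8 mm thick) and at the top (10 mm thick), thread 40 mm across between them. Origin: centre of its underside; z up along its axis.
- bottle: Loose small white glue bottle standing upright, about 70 g: straight round body 32 mm across up to 55 mm high, then a shoulder and a pointed red cap, 85 mm high overall. Origin: centre of its underside; z up along its axis.
- wax: Loose honey-brown block of thread wax, 50 mm (its x) by 28 mm (its y) by 22 mm high, edges rounded by 3 mm, about 35 g. Origin: centre of its underside; z up.
- pot: Bystander: loose steel pencil pot with pens, 60 mm across, 85 mm high, pens up to about 140 mm, in one far corner of the mat. Origin: centre of its underside.
- mouse: Bystander: loose white computer mouse, 105 x 58 x 32 mm, in the other far corner of the mat. Origin: centre of its underside.
There are look-alikes about, which are no part of the job. Of the things that look like the disc, the largest one is meant.

How it is judged:
At the end, for the whole second after the job is handed in: Within 12 mm of centre: disc flat on slab, spool on coaster; weight on disc within 10 mm; bottle on mat within 20 mm of mat centre (the midpoint); wax flat on mat, centre 61 to 108 mm behind coaster centre along mat x, within 18 mm along y; all upright to 0.09 rad, released, at rest (horizontal distance between disc and slab below 0.012 m and z of disc in the frame of slab between 0.0135 and 0.019 m and horizontal distance between weight and disc below 0.01 m and z of weight in the frame of disc between 0.0095 and 0.015 m and horizontal distance between spool and coaster below 0.012 m and z of spool in the frame of coaster between 0.0035 and 0.009 m and horizontal distance between bottle and mat below 0.02 m and height (world z) of each of bottle, wax below 0.006 m and x of wax in the frame of coaster between 0.061 and 0.108 m and y of wax in the frame of coaster between -0.018 and 0.018 m and angle between each of disc, weight, spool, bottle, wax's own z axis and vertical below 0.09 rad and linear speed of each of disc, weight, spool, bottle, wax below 0.02 m/s); the robot touches nothing.
It fails at once if the pencil pot is moved by more than 20 mm or tipped (distance of pot from where it was at the start of the episode above 0.02 m or angle between pot's own z axis and vertical above 0.35 rad).
It fails at once if the mouse is moved by more than 20 mm (distance of mouse from where it was at the start of the episode above 0.02 m).
It also fails if it takes over 120 s, if anything falls off the work surface, if the arm or the gripper's body presses on something with over 40 N, if the wrist force passes 120 N, or if a joint passes its speed limit or range.

## Working session

There is one attempt and no reset: what is moved stays moved. The work goes in short steps, Python scripts to look and compute and a tool call to move; the robot and the scene stay as the last step left them, time stands still between calls to the robot, and variables do not carry over. Pictures are saved under pics/ and viewed, at most 14 in all, crops included, and the job is handed in when it is done.

Besides the shell and the picture viewer there is one more tool, called after ">>>" by a JSON object that holds its "name" and its "arguments". drive_tool: Moves the arm, as the interface text tells. Its arguments: {"type":"object","properties":{"commands":{"type":"array"},"gripper":{"type":"number"},"squeeze":{"type":"number"}},"required":["commands"]}

```bash
ls; mkdir -p pics; python3 - <<'E'
from rig import telemetry,cams
import cv2
print(telemetry.observe())
for n in ("top","side"):
    im=cams.read_camera(n); p=cams.camera_params(n); print(n,p)
    cv2.imwrite(f"pics/{n}0.png",im)
E
```

```text
pics
{'t': 0.0, 'joint_pos': array([ 1.12740046e+00,  1.24482820e-01,  1.65164071e+00, -3.96806908e-05,
        1.36745430e+00, -8.26228454e-02]), 'dq': array([-1.45878567e-03, -6.41475021e-04,  1.02547993e-03,  4.30997722e-05,
       -4.53040988e-04, -1.55956117e-03]), 'tau': array([-3.17785316e-04, -4.17605317e+01, -3.59932387e+01,  7.74011551e-02,
        4.91217279e-02, -1.75813911e-04]), 'tcp_pos': array([0.22924322, 0.60759616, 0.2244211 ]), 'tool_rot': array([-5.63534020e-01, -3.09014850e+00,  3.02647929e-03]), 'wrist_force': array([ 0.48911571, -0.42803969, -0.05207519]), 'wrist_torque': array([-0.08028678, -0.05554193, -0.00818084]), 'finger_force': 0.0, 'opening': 1.00218078161399}
top {'fx': 505.12357985974995, 'fy': 505.12357985974995, 'cx': 280.57044347095876, 'cy': 210.48222948591737, 'extrinsics': array([[ 0.00870731,  0.97314635, -0.23002251,  0.27971641],
       [-0.99993575,  0.00680397, -0.00906645,  0.03959169],
       [-0.00725791,  0.23008668,  0.97314307,  1.06764935],
       [ 0.        ,  0.        ,  0.        ,  1.        ]])}
side {'fx': 513.1825592370053, 'fy': 513.1825592370053, 'cx': 272.3197770304953, 'cy': 209.85076323365556, 'extrinsics': array([[ 0.81431979,  0.29806238, -0.49803825, -0.06919835],
       [-0.57996962,  0.38419329, -0.71835281, -0.80726094],
       [-0.022771  ,  0.87381596,  0.48572332,  0.59916706],
       [ 0.        ,  0.        ,  0.        ,  1.        ]])}
```

View pics/top0.png

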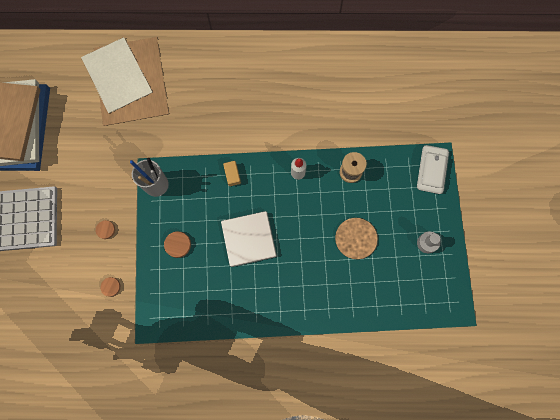

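View pics/side0.png

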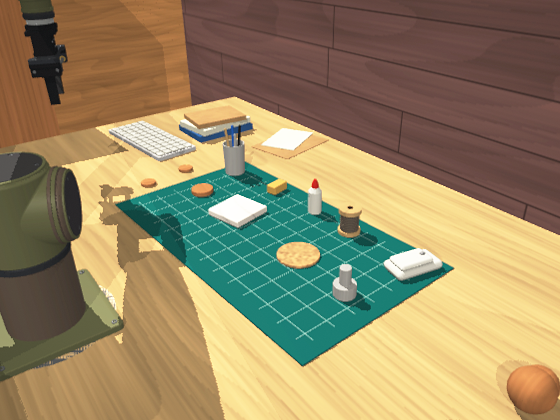

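```bash
cat > h.py <<'E'
from rig import telemetry,cams,nets
import cv2, numpy as np
from scipy.spatial.transform import Rotation as R
def ray(p,uv):
    d=np.array([(uv[0]-p['cx'])/p['fx'],-(uv[1]-p['cy'])/p['fy'],-1.])
    E=p['extrinsics']; return E[:3,3],E[:3,:3]@d
def onz(p,uv,z):
    o,d=ray(p,uv); return o+d*(z-o[2])/d[2]
def proj(p,X):
    E=p['extrinsics']; c=E[:3,:3].T@(np.asarray(X)-E[:3,3])
    return np.array([p['cx']+p['fx']*c[0]/-c[2],p['cy']-p['fy']*c[1]/-c[2]])
def totool(target):   # world xyz -> shift mm in current tool axes
    s=telemetry.observe(); r=R.from_rotvec(s['tool_rot'])
    return (r.inv().apply(np.asarray(target)-s['tcp_pos'])*1000).round(1)
E
python3 - <<'E'
from h import *
cams.read_camera("top"); p=cams.camera_params("top")
for n,z in dict(mat=0,slab=.003,coaster=.003,disc=.003,weight=.003,spool=.003,bottle=.003,wax=.003,pot=.003,mouse=.003).items():
    for d in nets.pinpoint("top",n): print(n,round(d['confidence'],2),np.round(d['point'],1),onz(p,d['point'],z).round(4)[:2])
    for d in nets.silhouettes("top",n):
        m=d['pixels'].astype(np.uint8); c=cv2.minAreaRect(cv2.findNonZero(m)); print('   sil',round(d['confidence'],2),m.sum(),np.round(d['bbox']),[np.round(x,1) for x in c])
E
```

```text
mat 0.95 [299.8 240.3] [0.4668 0.0078]
   sil 0.59 53560 [132. 144. 479. 346.] [array([300.2, 241.8]), array([187.9, 342.7]), np.float64(87.0)]
   sil 0.2 401 [414. 232. 443. 253.] [array([428.5, 241.5]), array([21., 23.]), np.float64(90.0)]
slab 0.7 [251.1 239.1] [0.4681 0.112 ]
   sil 0.94 2227 [223. 209. 275. 264.] [array([248. , 238.6]), array([47.3, 47.8]), np.float64(77.8)]
coaster 0.45 [230.1 175.1] [0.6107 0.1614]
   sil 0.72 1361 [335. 221. 379. 260.] [array([355.8, 238.3]), array([41. , 40.3]), np.float64(45.0)]
disc 0.74 [109.5 286.2] [0.3657 0.4068]
disc 0.58 [179.8 248.7] [0.4462 0.2635]
   sil 0.66 300 [ 97. 222. 113. 243.] [array([105., 229.]), array([18., 18.]), np.float64(90.0)]
   sil 0.63 306 [ 99. 279. 124. 298.] [array([109.8, 286.3]), array([18.4, 19.1]), np.float64(45.0)]
   sil 0.6 548 [167. 233. 190. 258.] [array([176.5, 244. ]), array([26., 25.]), np.float64(90.0)]
weight 0.8 [427.5 240.5] [ 0.4678 -0.2642]
   sil 0.68 436 [415. 230. 442. 255.] [array([428.5, 242. ]), array([21.9, 23.3]), np.float64(45.0)]
spool 0.93 [351.5 174.1] [ 0.6147 -0.1059]
   sil 0.69 638 [342. 151. 368. 183.] [array([352.2, 167.1]), array([23.7, 31.3]), np.float64(26.6)]
   sil 0.25 52606 [132. 143. 476. 344.] [array([300.8, 242.8]), array([186.9, 340.7]), np.float64(87.3)]
bottle 0.75 [298.  170.1] [0.6232 0.0118]
   sil 0.8 297 [292. 158. 305. 177.] [array([298.5, 168.5]), array([21., 15.]), np.float64(90.0)]
wax 0.54 [230.4 175.6] [0.6096 0.1607]
wax 0.27 [247.3 238. ] [0.4704 0.1202]
   sil 0.88 286 [221. 162. 238. 184.] [array([231.1, 172.6]), array([23.5, 12.6]), np.float64(76.0)]
pot 0.93 [155.8 185.6] [0.5856 0.3239]
   sil 0.88 944 [133. 159. 166. 197.] [array([149.2, 176.2]), array([41.7, 28.3]), np.float64(45.0)]
mouse 0.78 [432.1 168.1] [ 0.6297 -0.2837]
mouse 0.27 [248.5 237.7] [0.471  0.1176]
   sil 0.83 1191 [417. 144. 446. 192.] [array([432.1, 168.9]), array([26.8, 46. ]), np.float64(9.5)]
```

The top view shows the mat with everything on it: slab (248,238), coaster (356,238), disc (177,244; the two smaller look-alikes at (105,229) and (110,286) lie off the mat), weight (429,242), spool (352,167), bottle (298,168), wax (231,172), pot (149,176) and mouse (432,169). The side view agrees with this. I'll fit positions by matching outlines in both cameras.

```bash
cat > fit.py <<'E'
from h import *
from scipy.optimize import least_squares
def cyl(*rz): # list of (radius,z)
    a=np.linspace(0,2*np.pi,48,endpoint=False)
    return [np.vstack([np.c_[r*np.cos(a),r*np.sin(a),0*a+z] for r,z in seg]) for seg in rz]
def box(x,y,z): return [np.array([[i*x/2,j*y/2,k*z] for i in(-1,1) for j in(-1,1) for k in(0,1)])]
M=dict(slab=box(.1,.1,.016),coaster=cyl([(.045,0),(.045,.006)]),disc=cyl([(.028,0),(.028,.012)]),
 weight=cyl([(.022,0),(.022,.025)],[(.011,.025),(.011,.06)]),spool=cyl([(.025,0),(.025,.008)],[(.02,0),(.02,.06)],[(.025,.05),(.025,.06)]),
 bottle=cyl([(.016,0),(.016,.055)],[(.016,.055),(.003,.085)]),wax=box(.048,.026,.022),pot=None,mouse=None)
def render(p,segs,x,y,yaw,z0,S=8):
    m=np.zeros((420*S//2,560*S//2),np.uint8) # 4x
    c,s=np.cos(yaw),np.sin(yaw); Rz=np.array([[c,-s,0],[s,c,0],[0,0,1]])
    for g in segs:
        uv=np.array([proj(p,Rz@q+[x,y,z0]) for q in g])
        cv2.fillConvexPoly(m,cv2.convexHull(((uv+.5)*4-.5).round().astype(np.int32)),1)
    M_=cv2.moments(m,True); return np.array([M_['m10'],M_['m01']])/M_['m00']/4, M_['m00']/16
def locate(cam,p,name,mask,guess,yaw=0,z0=.003):
    m=cv2.moments(mask.astype(np.uint8),True); c=np.array([m['m10'],m['m01']])/m['m00']
    g=np.array(guess,float)
    for _ in range(4):
        r,a=render(p,M[name],g[0],g[1],yaw,z0)
        g+=(onz(p,c,z0)-onz(p,r,z0))[:2]
    return g,m['m00'],a
E
python3 - <<'E'
from fit import *
# mat
im=cams.read_camera("top"); p=cams.camera_params("top")
hsv=cv2.cvtColor(im,cv2.COLOR_BGR2HSV)
m=cv2.inRange(hsv,(75,90,15),(100,255,255)); m=cv2.morphologyEx(m,cv2.MORPH_CLOSE,np.ones((9,9)))
cs=max(cv2.findContours(m,0,1)[0],key=cv2.contourArea)
P=np.array([onz(p,q,.003)[:2] for q in cv2.convexHull(cs)[:,0,:].astype(float)],np.float32)
r=cv2.minAreaRect(P); print('mat',r)
G=dict(slab=(.468,.117),coaster=(.47,-.1),disc=(.455,.268),weight=(.465,-.26),spool=(.615,-.106),bottle=(.62,.012),wax=(.61,.16))
for cam in("top","side"):
    cams.read_camera(cam); p=cams.camera_params(cam)
    for n,g in G.items():
        for d in nets.silhouettes(cam,n)[:3]:
            x,a,b=locate(cam,p,n,d['pixels'],g,.25 if n in('slab','wax') else 0)
            if np.hypot(*(x-g))<.05: print(cam,n,round(d['confidence'],2),x.round(4),a,round(b))
    if cam=="top":
      for n,z in(('slab',.019),('wax',.02)):
        d=nets.silhouettes(cam,n)[0]; c=cv2.findContours(d['pixels'].astype(np.uint8),0,1)[0]
        c=max(c,key=cv2.contourArea); Q=np.array([onz(p,q,z)[:2] for q in c[:,0,:].astype(float)],np.float32); print(n,cv2.minAreaRect(Q))
print(totool([.46,.26,.2]))
E
```

```text
mat ((0.4704412817955017, 0.008110642433166504), (0.39950916171073914, 0.6991360783576965), 3.4242935180664062)
top slab 0.88 [0.4692 0.119 ] 2206.0 2288
top coaster 0.82 [ 0.4725 -0.1103] 1408.0 1421
top disc 0.55 [0.4558 0.2694] 535.0 589
top weight 0.58 [ 0.4638 -0.2595] 402.0 434
top spool 0.87 [ 0.6204 -0.1026] 578.0 637
top bottle 0.85 [0.6194 0.0139] 282.0 293
top wax 0.67 [0.6134 0.158 ] 313.0 307
slab ((0.46704262495040894, 0.11764378100633621), (0.10102663189172745, 0.09990143775939941), 13.332496643066406)
wax ((0.6106117963790894, 0.15676665306091309), (0.055231884121894836, 0.02847697027027607), 14.982912063598633)
side slab 0.67 [0.4694 0.1164] 1155.0 1231
side coaster 0.9 [ 0.4726 -0.1132] 932.0 964
side disc 0.72 [0.4556 0.2668] 247.0 265
side weight 0.63 [ 0.4629 -0.2633] 599.0 705
side spool 0.87 [ 0.6202 -0.1056] 698.0 716
side bottle 0.79 [0.6156 0.0074] 394.0 432
side wax 0.47 [0.6131 0.1558] 219.0 246
[-338.6 -244.3   25.6]
```

```bash
python3 - <<'E'
from h import *
s=telemetry.observe(); print(totool([.4557,.268,.1]), np.degrees((R.from_rotvec(s['tool_rot']).inv()*R.from_rotvec([0,np.pi,0])).as_rotvec()))
E
```

```text
[-331.7 -238.4  125.6] [-3.56887687e-04 -1.34928689e-03 -2.06733369e+01]
```

>>> {"name": "drive_tool", "arguments": {"commands": [{"xyz":[-331.7,-238.4,125.6],"twist":[0,0,-20.67]},{"xyz":[-331.7,-238.4,125.6],"twist":[0,0,-20.67]},{"xyz":[-331.7,-238.4,125.6],"twist":[0,0,-20.67]},{"xyz":[-331.7,-238.4,125.6],"twist":[0,0,-20.67]},{"xyz":[-331.7,-238.4,125.6],"twist":[0,0,-20.67]},{"xyz":[-331.7,-238.4,125.6],"twist":[0,0,-20.67]},{"xyz":[-331.7,-238.4,125.6],"twist":[0,0,-20.67]},{"xyz":[-331.7,-238.4,125.6],"twist":[0,0,-20.67]},{"xyz":[-331.7,-238.4,125.6],"twist":[0,0,-20.67]},{"xyz":[-331.7,-238.4,125.6],"twist":[0,0,-20.67]},{"xyz":[-331.7,-238.4,125.6],"twist":[0,0,-20.67]},{"xyz":[-331.7,-238.4,125.6],"twist":[0,0,-20.67]},{"xyz":[-331.7,-238.4,125.6],"twist":[0,0,-20.67]},{"xyz":[-331.7,-238.4,125.6],"twist":[0,0,-20.67]}], "gripper": 95}}

```text
t: 3.27
tcp_pos: [0.4555, 0.2692, 0.1008]
tool_rot: [-0.001, 3.141, 0.001]
wrist_force: [0.1, -0.1, -0.1]
opening: 0.997
finger_force: 0.0
```

```bash
python3 - <<'E'
from fit import *
s=telemetry.observe(); print(s['tcp_pos'],s['tool_rot'])
p=cams.camera_params("wrist"); im=cams.read_camera("wrist"); cv2.imwrite("pics/w1.png",im)
print(p['fx'],p['extrinsics'].round(3))
for d in nets.silhouettes("wrist","disc"):
    x,a,b=locate("wrist",p,"disc",d['pixels'],(.4557,.268)); print(d['confidence'],d['bbox'],x,a,b)
E
```

```text
[0.45552623 0.26919475 0.10077612] [-1.38066076e-03  3.14086751e+00  1.49462488e-03]
348.5815071277957 [[-0.001 -0.966 -0.259  0.382]
 [ 1.    -0.    -0.001  0.269]
 [ 0.001 -0.259  0.966  0.259]
 [ 0.     0.     0.     1.   ]]
0.84 [237.1, 183.3, 311.4, 255.1] [0.45372366 0.26756591] 4403.0 4621.875
0.71 [448.1, 233.3, 504.8, 268.4] [0.47895216 0.42038116] 1617.0 4741.1875
0.64 [441.0, 61.0, 504.2, 121.6] [0.36543828 0.40046148] 2985.0 6453.75
```

View pics/w1.png

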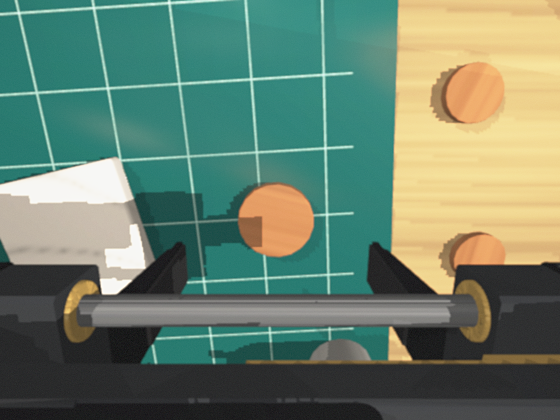

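The wrist view shows the disc at (276,220), midway between the fingers, and the slab at the left. So the estimate holds, and I'll descend.

>>> {"name": "drive_tool", "arguments": {"commands": [{"xyz":[0,-1,30]},{"xyz":[0,-1,55]},{"xyz":[0,-1,75]},{"xyz":[0,-1,84]},{"xyz":[0,-1,84]},{"xyz":[0,-1,84]}]}}

```text
schema error: expected keys xyz, twist
```

>>> {"name": "drive_tool", "arguments": {"commands": [{"xyz":[0,0,0]},{"xyz":[0,0,0]},{"xyz":[0,0,0]},{"xyz":[0,0,0]},{"xyz":[0,0,0]},{"xyz":[0,0,0]},{"xyz":[0,0,0]},{"xyz":[0,0,0]},{"xyz":[0,0,0]},{"xyz":[0,0,0]}], "gripper": 40, "squeeze": 15}}

```text
schema error: expected keys xyz, twist
```

>>> {"name": "drive_tool", "arguments": {"commands": [{"xyz":[0,-1,30],"twist":[0,0,0]},{"xyz":[0,-1,55],"twist":[0,0,0]},{"xyz":[0,-1,75],"twist":[0,0,0]},{"xyz":[0,-1,84],"twist":[0,0,0]},{"xyz":[0,-1,84],"twist":[0,0,0]},{"xyz":[0,-1,84],"twist":[0,0,0]}]}}

```text
t: 3.87
tcp_pos: [0.4557, 0.2681, 0.0166]
tool_rot: [-0.002, 3.141, 0.001]
wrist_force: [0.5, 0.4, 0.8]
opening: 0.997
finger_force: 0.0
```

>>> {"name": "drive_tool", "arguments": {"commands": [{"xyz":[0,0,0],"twist":[0,0,0]},{"xyz":[0,0,0],"twist":[0,0,0]},{"xyz":[0,0,0],"twist":[0,0,0]},{"xyz":[0,0,0],"twist":[0,0,0]},{"xyz":[0,0,0],"twist":[0,0,0]},{"xyz":[0,0,0],"twist":[0,0,0]},{"xyz":[0,0,0],"twist":[0,0,0]},{"xyz":[0,0,0],"twist":[0,0,0]}], "gripper": 40, "squeeze": 15}}

```text
t: 4.53
tcp_pos: [0.4557, 0.267, 0.0162]
tool_rot: [0.0, 3.142, 0.0]
wrist_force: [-0.8, 0.3, 0.7]
opening: 0.585
finger_force: 15.0
```

>>> {"name": "drive_tool", "arguments": {"commands": [{"xyz":[0,0,-20],"twist":[0,0,0]},{"xyz":[0,0,-50],"twist":[0,0,0]},{"xyz":[-4,-35,-55],"twist":[0,0,0]},{"xyz":[-8,-75,-55],"twist":[0,0,0]},{"xyz":[-12,-115,-55],"twist":[0,0,0]},{"xyz":[-13.5,-140,-55],"twist":[0,0,0]},{"xyz":[-13.5,-150,-55],"twist":[0,0,0]},{"xyz":[-13.5,-150,-40],"twist":[0,0,0]},{"xyz":[-13.5,-150,-25],"twist":[0,0,0]},{"xyz":[-13.5,-150,-19],"twist":[0,0,0]},{"xyz":[-13.5,-150,-16.5],"twist":[0,0,0]},{"xyz":[-13.5,-150,-16.5],"twist":[0,0,0]},{"xyz":[-13.5,-150,-16.5],"twist":[0,0,0]}]}}

```text
t: 5.62
tcp_pos: [0.4694, 0.1175, 0.0328]
tool_rot: [-0.001, 3.141, 0.0]
wrist_force: [0.5, -0.7, -0.3]
opening: 0.585
finger_force: 15.0
```

>>> {"name": "drive_tool", "arguments": {"commands": [{"xyz":[0,0,0],"twist":[0,0,0]},{"xyz":[0,0,0],"twist":[0,0,0]},{"xyz":[0,0,0],"twist":[0,0,0]},{"xyz":[0,0,-20],"twist":[0,0,0]},{"xyz":[0,0,-60],"twist":[0,0,0]},{"xyz":[0,0,-90],"twist":[0,0,0]},{"xyz":[0,0,-90],"twist":[0,0,0]},{"xyz":[0,0,-90],"twist":[0,0,0]},{"xyz":[0,0,-90],"twist":[0,0,0]}], "gripper": 80}}

```text
t: 6.37
tcp_pos: [0.4689, 0.117, 0.1222]
tool_rot: [-0.0, -3.141, 0.0]
wrist_force: [-0.9, 0.3, -0.4]
opening: 0.842
finger_force: 0.0
```

```bash
python3 - <<'E'
from fit import *
print(telemetry.observe()['tcp_pos'])
for cam in("wrist","top"):
  p=cams.camera_params(cam); im=cams.read_camera(cam); cv2.imwrite(f"pics/{cam}2.png",im)
  for n,z in(("disc",.019),("slab",.003)):
   for d in nets.silhouettes(cam,n)[:3]:
    x,a,b=locate(cam,p,n,d['pixels'],(.4693,.1177),.23,z); print(cam,n,d['confidence'],x.round(4),a,round(b))
E
```

```text
[0.46885329 0.11697428 0.12221681]
wrist disc 0.73 [0.4677 0.1167] 4196.0 4433
wrist slab 0.79 [0.4642 0.1166] 11403.0 16362
top disc 0.63 [0.4842 0.4199] 294.0 612
top disc 0.54 [0.3642 0.3989] 290.0 654
```

View pics/wrist2.png

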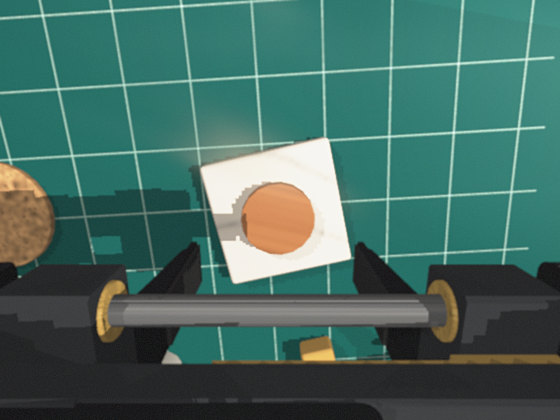

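The wrist view shows the disc at (279,217), centred on the slab to a few mm (slab corners average about (278,211)). Next is the weight.

>>> {"name": "drive_tool", "arguments": {"commands": [{"xyz":[0,-40,-10],"twist":[0,0,0]},{"xyz":[1,-80,-10],"twist":[0,0,0]},{"xyz":[2,-120,-10],"twist":[0,0,0]},{"xyz":[3,-160,-10],"twist":[0,0,0]},{"xyz":[4,-200,-10],"twist":[0,0,0]},{"xyz":[5,-240,-10],"twist":[0,0,0]},{"xyz":[5,-280,-10],"twist":[0,0,0]},{"xyz":[5,-320,-10],"twist":[0,0,0]},{"xyz":[5,-360,-10],"twist":[0,0,0]},{"xyz":[5.5,-378.5,-10],"twist":[0,0,0]},{"xyz":[5.5,-378.5,-10],"twist":[0,0,0]},{"xyz":[5.5,-378.5,-10],"twist":[0,0,0]},{"xyz":[5.5,-378.5,-10],"twist":[0,0,0]}]}}

```text
t: 7.75
tcp_pos: [0.4633, -0.2607, 0.1319]
tool_rot: [0.0, -3.141, -0.002]
wrist_force: [0.4, 1.0, 0.9]
opening: 0.84
finger_force: 0.0
```

```bash
python3 - <<'E'
from fit import *
print(telemetry.observe()['tcp_pos'])
for cam in("wrist",):
  p=cams.camera_params(cam); im=cams.read_camera(cam); cv2.imwrite(f"pics/{cam}3.png",im)
  for n,z in(("weight",.003),):
   for d in nets.silhouettes(cam,n)[:3]:
    x,a,b=locate(cam,p,n,d['pixels'],(.4634,-.2615),.23,z); print(cam,n,d['confidence'],d['bbox'],x.round(4),a,round(b))
E
```

```text
[ 0.46332458 -0.26065087  0.13186041]
wrist weight 0.79 [246.5, 182.4, 301.4, 241.3] [ 0.4612 -0.2631] 2579.0 2703
```

>>> {"name": "drive_tool", "arguments": {"commands": [{"xyz":[1,-1.5,30],"twist":[0,0,0]},{"xyz":[1,-1.5,55],"twist":[0,0,0]},{"xyz":[1,-1.5,75],"twist":[0,0,0]},{"xyz":[1,-1.5,82],"twist":[0,0,0]},{"xyz":[1,-1.5,82],"twist":[0,0,0]},{"xyz":[1,-1.5,82],"twist":[0,0,0]}]}}

```text
t: 8.35
tcp_pos: [0.463, -0.2625, 0.051]
tool_rot: [-0.002, 3.141, -0.0]
wrist_force: [-0.2, -0.1, 0.0]
opening: 0.843
finger_force: 0.0
```

>>> {"name": "drive_tool", "arguments": {"commands": [{"xyz":[0,0,0],"twist":[0,0,0]},{"xyz":[0,0,0],"twist":[0,0,0]},{"xyz":[0,0,0],"twist":[0,0,0]},{"xyz":[0,0,0],"twist":[0,0,0]},{"xyz":[0,0,0],"twist":[0,0,0]},{"xyz":[0,0,0],"twist":[0,0,0]},{"xyz":[0,0,0],"twist":[0,0,0]},{"xyz":[0,0,0],"twist":[0,0,0]},{"xyz":[0,0,0],"twist":[0,0,0]},{"xyz":[0,0,0],"twist":[0,0,0]}], "gripper": 10, "squeeze": 25}}

```text
t: 9.18
tcp_pos: [0.4626, -0.2628, 0.0505]
tool_rot: [-0.0, -3.141, -0.001]
wrist_force: [-0.2, 0.3, 0.4]
opening: 0.226
finger_force: 25.0
```

>>> {"name": "drive_tool", "arguments": {"commands": [{"xyz":[0,0,-30],"twist":[0,0,0]},{"xyz":[0,0,-65],"twist":[0,0,0]},{"xyz":[-1,30,-70],"twist":[0,0,0]},{"xyz":[-2,70,-70],"twist":[0,0,0]},{"xyz":[-3,110,-70],"twist":[0,0,0]},{"xyz":[-4,150,-70],"twist":[0,0,0]},{"xyz":[-5,190,-70],"twist":[0,0,0]},{"xyz":[-5.5,230,-70],"twist":[0,0,0]},{"xyz":[-5.5,270,-70],"twist":[0,0,0]},{"xyz":[-5.5,310,-70],"twist":[0,0,0]},{"xyz":[-5.5,345,-70],"twist":[0,0,0]},{"xyz":[-5.5,370,-70],"twist":[0,0,0]},{"xyz":[-5.5,379.5,-70],"twist":[0,0,0]},{"xyz":[-5.5,379.5,-60],"twist":[0,0,0]},{"xyz":[-5.5,379.5,-45],"twist":[0,0,0]},{"xyz":[-5.5,379.5,-35],"twist":[0,0,0]},{"xyz":[-5.5,379.5,-30],"twist":[0,0,0]},{"xyz":[-5.5,379.5,-28.5],"twist":[0,0,0]},{"xyz":[-5.5,379.5,-28.5],"twist":[0,0,0]},{"xyz":[-5.5,379.5,-28.5],"twist":[0,0,0]}]}}

```text
t: 10.85
tcp_pos: [0.4683, 0.1158, 0.0788]
tool_rot: [0.002, 3.141, -0.0]
wrist_force: [-0.1, -0.2, -3.2]
opening: 0.223
finger_force: 25.0
```

>>> {"name": "drive_tool", "arguments": {"commands": [{"xyz":[0,0,0],"twist":[0,0,0]},{"xyz":[0,0,0],"twist":[0,0,0]},{"xyz":[0,0,0],"twist":[0,0,0]},{"xyz":[0,0,-15],"twist":[0,0,0]},{"xyz":[0,0,-50],"twist":[0,0,0]},{"xyz":[0,0,-70],"twist":[0,0,0]},{"xyz":[0,0,-70],"twist":[0,0,0]},{"xyz":[0,0,-70],"twist":[0,0,0]}], "gripper": 80}}

```text
t: 11.52
tcp_pos: [0.4695, 0.1167, 0.1511]
tool_rot: [-0.0, 3.137, 0.001]
wrist_force: [-0.1, 0.7, -0.5]
opening: 0.725
finger_force: 0.0
```

```bash
python3 - <<'E'
from fit import *
print(telemetry.observe()['tcp_pos'])
for cam in("wrist","side"):
  p=cams.camera_params(cam); im=cams.read_camera(cam); cv2.imwrite(f"pics/{cam}4.png",im)
  for n,z in(("disc",.019),("weight",.031),):
   for d in nets.silhouettes(cam,n)[:3]:
    x,a,b=locate(cam,p,n,d['pixels'],(.468,.117),.23,z); print(cam,n,d['confidence'],d['bbox'],x.round(4),a,round(b))
E
```

```text
[0.46951011 0.11671785 0.15108153]
wrist disc 0.69 [246.4, 174.6, 309.5, 225.6] [0.4546 0.1222] 776.0 3729
wrist weight 0.96 [250.4, 182.8, 302.9, 244.9] [0.4669 0.1151] 2654.0 2903
side disc 0.64 [224.5, 203.3, 248.8, 207.5] [0.4617 0.1034] 89.0 334
side disc 0.62 [177.7, 162.6, 191.7, 171.4] [0.4701 0.3843] 90.0 225
side disc 0.49 [139.8, 176.4, 155.4, 189.5] [0.352  0.3638] 129.0 259
side weight 0.6 [226.3, 176.6, 248.2, 204.9] [0.4691 0.1146] 386.0 425
```

View pics/wrist4.png

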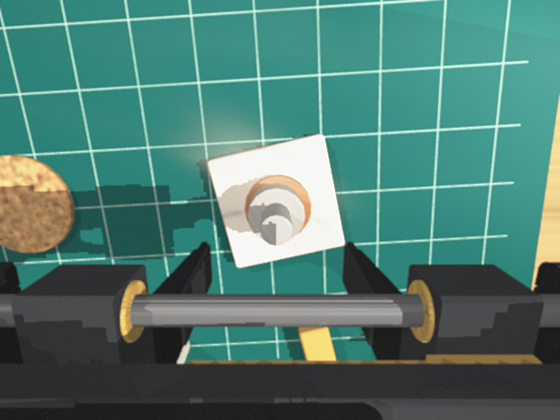

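The wrist view shows the weight standing at (277,215) on the disc, with an even rim of disc visible around its base. Next is the spool.

>>> {"name": "drive_tool", "arguments": {"commands": [{"xyz":[-22,-32,0],"twist":[0,0,0]},{"xyz":[-45,-65,0],"twist":[0,0,0]},{"xyz":[-68,-98,0],"twist":[0,0,0]},{"xyz":[-90,-131,0],"twist":[0,0,0]},{"xyz":[-112,-164,0],"twist":[0,0,0]},{"xyz":[-134,-197,0],"twist":[0,0,0]},{"xyz":[-151,-220.5,0],"twist":[0,0,0]},{"xyz":[-151,-220.5,0],"twist":[0,0,0]},{"xyz":[-151,-220.5,0],"twist":[0,0,0]},{"xyz":[-151,-220.5,0],"twist":[0,0,0]}]}}

```text
t: 12.65
tcp_pos: [0.6183, -0.1035, 0.1479]
tool_rot: [-0.0, -3.139, -0.001]
wrist_force: [-1.3, 0.2, -0.4]
opening: 0.839
finger_force: 0.0
```

```bash
python3 - <<'E'
from fit import *
print(telemetry.observe()['tcp_pos'],telemetry.observe()['tool_rot'])
for cam in("wrist",):
  p=cams.camera_params(cam); im=cams.read_camera(cam); cv2.imwrite(f"pics/{cam}5.png",im)
  for n,g in(("spool",(.62,-.104)),("coaster",(.4725,-.112)),("bottle",(.6175,.01))):
   for d in nets.silhouettes(cam,n)[:3]:
    x,a,b=locate(cam,p,n,d['pixels'],g,.23,.003); print(cam,n,d['confidence'],d['bbox'],x.round(4),a,round(b))
E
```

```text
[ 0.61831773 -0.10347066  0.14788744] [-1.88479797e-04 -3.13940139e+00 -1.43236240e-03]
wrist spool 0.65 [239.0, 178.7, 311.5, 257.2] [ 0.6194 -0.1048] 4208.0 4220
wrist coaster 0.87 [207.8, 2.9, 323.6, 81.4] [ 0.4706 -0.1126] 8050.0 8062
wrist bottle 0.61 [389.6, 188.0, 455.1, 242.7] [0.617  0.0113] 2476.0 2588
```

>>> {"name": "drive_tool", "arguments": {"commands": [{"xyz":[-1.5,-1,30],"twist":[0,0,0]},{"xyz":[-1.5,-1,65],"twist":[0,0,0]},{"xyz":[-1.5,-1,88],"twist":[0,0,0]},{"xyz":[-1.5,-1,98],"twist":[0,0,0]},{"xyz":[-1.5,-1,98],"twist":[0,0,0]},{"xyz":[-1.5,-1,98],"twist":[0,0,0]}]}}

```text
t: 13.35
tcp_pos: [0.6208, -0.1046, 0.0516]
tool_rot: [-0.001, 3.141, -0.0]
wrist_force: [0.1, -1.1, 0.6]
opening: 0.838
finger_force: 0.0
```

>>> {"name": "drive_tool", "arguments": {"commands": [{"xyz":[0,0,0],"twist":[0,0,0]},{"xyz":[0,0,0],"twist":[0,0,0]},{"xyz":[0,0,0],"twist":[0,0,0]},{"xyz":[0,0,0],"twist":[0,0,0]},{"xyz":[0,0,0],"twist":[0,0,0]},{"xyz":[0,0,0],"twist":[0,0,0]},{"xyz":[0,0,0],"twist":[0,0,0]}], "gripper": 38, "squeeze": 15}}

```text
t: 13.93
tcp_pos: [0.6211, -0.105, 0.0518]
tool_rot: [0.0, 3.141, -0.0]
wrist_force: [0.1, 1.1, 3.8]
opening: 0.519
finger_force: 15.0
```

>>> {"name": "drive_tool", "arguments": {"commands": [{"xyz":[0,0,-20],"twist":[0,0,0]},{"xyz":[0,0,-40],"twist":[0,0,0]},{"xyz":[30,-1,-40],"twist":[0,0,0]},{"xyz":[65,-3,-40],"twist":[0,0,0]},{"xyz":[100,-5,-40],"twist":[0,0,0]},{"xyz":[130,-7,-40],"twist":[0,0,0]},{"xyz":[148.5,-7.5,-40],"twist":[0,0,0]},{"xyz":[148.5,-7.5,-40],"twist":[0,0,0]},{"xyz":[148.5,-7.5,-25],"twist":[0,0,0]},{"xyz":[148.5,-7.5,-12],"twist":[0,0,0]},{"xyz":[148.5,-7.5,-8],"twist":[0,0,0]},{"xyz":[148.5,-7.5,-6.5],"twist":[0,0,0]},{"xyz":[148.5,-7.5,-6.5],"twist":[0,0,0]},{"xyz":[148.5,-7.5,-6.5],"twist":[0,0,0]}]}}

```text
t: 15.1
tcp_pos: [0.4728, -0.1126, 0.0578]
tool_rot: [-0.0, 3.141, -0.001]
wrist_force: [0.4, 0.4, -1.2]
opening: 0.522
finger_force: 15.0
```

>>> {"name": "drive_tool", "arguments": {"commands": [{"xyz":[0,0,0],"twist":[0,0,0]},{"xyz":[0,0,0],"twist":[0,0,0]},{"xyz":[0,0,0],"twist":[0,0,0]},{"xyz":[0,0,-15],"twist":[0,0,0]},{"xyz":[0,0,-50],"twist":[0,0,0]},{"xyz":[0,0,-85],"twist":[0,0,0]},{"xyz":[0,0,-95],"twist":[0,0,0]},{"xyz":[0,0,-95],"twist":[0,0,0]},{"xyz":[0,0,-95],"twist":[0,0,0]}], "gripper": 80}}

```text
t: 15.85
tcp_pos: [0.4723, -0.1126, 0.1527]
tool_rot: [0.0, 3.141, -0.001]
wrist_force: [0.9, 1.3, -0.6]
opening: 0.842
finger_force: 0.0
```

```bash
python3 - <<'E'
from fit import *
print(telemetry.observe()['tcp_pos'],telemetry.observe()['tool_rot'])
for cam in("wrist","side"):
  p=cams.camera_params(cam); im=cams.read_camera(cam); cv2.imwrite(f"pics/{cam}6.png",im)
  for n,g,z in(("spool",(.472,-.112),.009),("weight",(.468,.116),.031)):
   for d in nets.silhouettes(cam,n)[:3]:
    x,a,b=locate(cam,p,n,d['pixels'],g,.23,z); print(cam,n,d['confidence'],d['bbox'],x.round(4),a,round(b))
E
```

```text
[ 0.47230643 -0.1126083   0.15266856] [ 1.65281476e-04  3.14058257e+00 -6.04163173e-04]
wrist spool 0.94 [244.0, 175.8, 314.9, 252.9] [ 0.4709 -0.1126] 4168.0 4260
wrist weight 0.77 [529.9, 178.1, 556.7, 237.8] [0.4671 0.1154] 1390.0 1486
side spool 0.56 [288.1, 222.7, 313.2, 259.8] [ 0.4739 -0.1111] 833.0 825
side spool 0.51 [222.7, 129.4, 242.0, 174.8] [0.6121 0.3607] 851.0 417
side weight 0.9 [228.5, 181.0, 245.8, 205.1] [0.4676 0.1124] 358.0 427
```

View pics/wrist6.png

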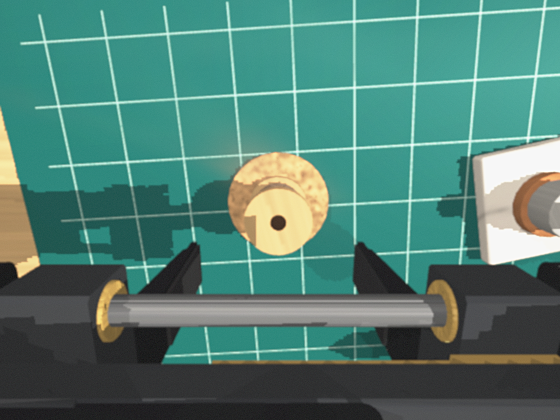

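The wrist view shows the spool upright at (278,222), in the middle of the coaster. Next is the bottle.

>>> {"name": "drive_tool", "arguments": {"commands": [{"xyz":[-27,23,0],"twist":[0,0,0]},{"xyz":[-55,47,0],"twist":[0,0,0]},{"xyz":[-83,71,0],"twist":[0,0,0]},{"xyz":[-111,95,0],"twist":[0,0,0]},{"xyz":[-135,116,0],"twist":[0,0,0]},{"xyz":[-144.5,123.5,0],"twist":[0,0,0]},{"xyz":[-144.5,123.5,0],"twist":[0,0,0]},{"xyz":[-144.5,123.5,20],"twist":[0,0,0]},{"xyz":[-144.5,123.5,55],"twist":[0,0,0]},{"xyz":[-144.5,123.5,85],"twist":[0,0,0]},{"xyz":[-144.5,123.5,106],"twist":[0,0,0]},{"xyz":[-144.5,123.5,115],"twist":[0,0,0]},{"xyz":[-144.5,123.5,115],"twist":[0,0,0]},{"xyz":[-144.5,123.5,115],"twist":[0,0,0]}]}}

```text
t: 17.32
tcp_pos: [0.6163, 0.0103, 0.0379]
tool_rot: [-0.001, -3.141, 0.0]
wrist_force: [0.7, -1.5, 0.5]
opening: 0.84
finger_force: 0.0
```

>>> {"name": "drive_tool", "arguments": {"commands": [{"xyz":[0,0,0],"twist":[0,0,0]},{"xyz":[0,0,0],"twist":[0,0,0]},{"xyz":[0,0,0],"twist":[0,0,0]},{"xyz":[0,0,0],"twist":[0,0,0]},{"xyz":[0,0,0],"twist":[0,0,0]},{"xyz":[0,0,0],"twist":[0,0,0]},{"xyz":[0,0,0],"twist":[0,0,0]},{"xyz":[0,0,0],"twist":[0,0,0]}], "gripper": 20, "squeeze": 12}}

```text
t: 17.98
tcp_pos: [0.6166, 0.0111, 0.0376]
tool_rot: [-0.0, -3.142, -0.0]
wrist_force: [-0.2, 1.7, 0.1]
opening: 0.334
finger_force: 0.4
```

>>> {"name": "drive_tool", "arguments": {"commands": [{"xyz":[0,0,0],"twist":[0,0,0]},{"xyz":[0,0,0],"twist":[0,0,0]},{"xyz":[0,0,0],"twist":[0,0,0]}]}}

```text
t: 18.23
tcp_pos: [0.6166, 0.0111, 0.0375]
tool_rot: [-0.0, -3.141, -0.0]
wrist_force: [-0.3, 0.5, -0.2]
opening: 0.331
finger_force: 12.0
```

>>> {"name": "drive_tool", "arguments": {"commands": [{"xyz":[0,0,-20],"twist":[0,0,0]},{"xyz":[0,0,-40],"twist":[0,0,0]},{"xyz":[30,-1,-40],"twist":[0,0,0]},{"xyz":[65,-3,-40],"twist":[0,0,0]},{"xyz":[100,-5,-40],"twist":[0,0,0]},{"xyz":[130,-6,-40],"twist":[0,0,0]},{"xyz":[146,-6,-40],"twist":[0,0,0]},{"xyz":[146,-6,-40],"twist":[0,0,0]},{"xyz":[146,-6,-22],"twist":[0,0,0]},{"xyz":[146,-6,-8],"twist":[0,0,0]},{"xyz":[146,-6,-3],"twist":[0,0,0]},{"xyz":[146,-6,-0.5],"twist":[0,0,0]},{"xyz":[146,-6,-0.5],"twist":[0,0,0]},{"xyz":[146,-6,-0.5],"twist":[0,0,0]}]}}

```text
t: 19.4
tcp_pos: [0.4717, 0.0049, 0.0386]
tool_rot: [-0.0, 3.14, -0.0]
wrist_force: [-0.2, -0.1, 0.0]
opening: 0.332
finger_force: 12.0
```

>>> {"name": "drive_tool", "arguments": {"commands": [{"xyz":[0,0,0],"twist":[0,0,0]},{"xyz":[0,0,0],"twist":[0,0,0]},{"xyz":[0,0,0],"twist":[0,0,0]},{"xyz":[0,0,0],"twist":[0,0,0]},{"xyz":[0,0,-20],"twist":[0,0,0]},{"xyz":[0,0,-60],"twist":[0,0,0]},{"xyz":[0,0,-100],"twist":[0,0,0]},{"xyz":[0,0,-115],"twist":[0,0,0]},{"xyz":[0,0,-115],"twist":[0,0,0]},{"xyz":[0,0,-115],"twist":[0,0,0]}], "gripper": 60}}

```text
t: 20.23
tcp_pos: [0.4714, 0.0049, 0.1543]
tool_rot: [0.0, 3.139, -0.0]
wrist_force: [0.8, -0.3, -1.1]
opening: 0.633
finger_force: 0.0
```

```bash
python3 - <<'E'
from fit import *
print(telemetry.observe()['tcp_pos'],telemetry.observe()['tool_rot'])
for cam in("wrist","side"):
  p=cams.camera_params(cam); im=cams.read_camera(cam); cv2.imwrite(f"pics/{cam}7.png",im)
  for n,g,z in(("bottle",(.47,.005),.003),("wax",(.612,.157),.003)):
   for d in nets.silhouettes(cam,n)[:3]:
    x,a,b=locate(cam,p,n,d['pixels'],g,.23,z); print(cam,n,d['confidence'],d['bbox'],x.round(4),a,round(b))
E
```

```text
[0.47138982 0.00492151 0.15431717] [ 2.66623689e-05  3.13864608e+00 -4.97567970e-04]
wrist bottle 0.91 [254.9, 188.7, 298.2, 241.4] [0.4719 0.004 ] 1786.0 1810
side bottle 0.76 [262.1, 199.6, 273.5, 237.6] [0.4727 0.0019] 432.0 482
side wax 0.77 [266.5, 179.9, 289.0, 191.2] [0.6149 0.1568] 215.0 245
```

View pics/side7.png

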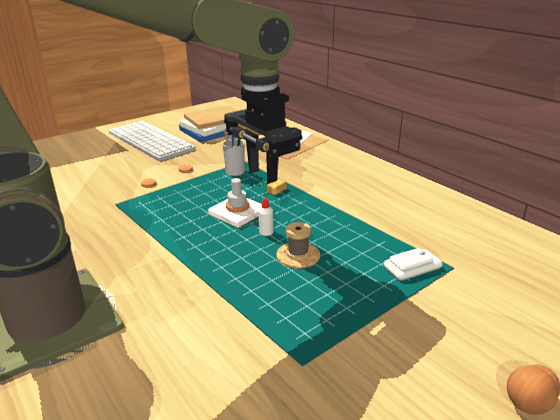

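The side view shows weight, disc and slab stacked at (237,200), the bottle upright at (267,218) and the spool on the coaster at (298,245). The wax is still at (277,186). I'll go over the wax with the gripper turned to match it, then look.

>>> {"name": "drive_tool", "arguments": {"commands": [{"xyz":[-25,26,0],"twist":[0,0,-5]},{"xyz":[-50,53,0],"twist":[0,0,-10]},{"xyz":[-75,80,0],"twist":[0,0,-15]},{"xyz":[-100,107,0],"twist":[0,0,-15]},{"xyz":[-125,134,0],"twist":[0,0,-15]},{"xyz":[-142,152,0],"twist":[0,0,-15]},{"xyz":[-142,152,0],"twist":[0,0,-15]},{"xyz":[-142,152,20],"twist":[0,0,-15]},{"xyz":[-142,152,40],"twist":[0,0,-15]},{"xyz":[-142,152,40],"twist":[0,0,-15]},{"xyz":[-142,152,40],"twist":[0,0,-15]}]}}

```text
t: 21.45
tcp_pos: [0.6108, 0.1562, 0.1108]
tool_rot: [0.409, -3.11, 0.001]
wrist_force: [0.4, -0.7, 0.1]
opening: 0.63
finger_force: 0.0
```

```bash
python3 - <<'E'
from fit import *
print(telemetry.observe()['tcp_pos'],telemetry.observe()['tool_rot'])
cam="wrist"
p=cams.camera_params(cam); im=cams.read_camera(cam); cv2.imwrite(f"pics/{cam}8.png",im)
for d in nets.silhouettes(cam,"wax")[:2]:
    x,a,b=locate(cam,p,"wax",d['pixels'],(.612,.157),.26,.003); print(d['confidence'],d['bbox'],x.round(4),a,round(b),totool([*x,.017]))
    c=max(cv2.findContours(d['pixels'].astype(np.uint8),0,1)[0],key=cv2.contourArea); print(cv2.minAreaRect(np.array([onz(p,q,.024)[:2] for q in c[:,0,:].astype(float)],np.float32)))
E
```

```text
[0.61078943 0.15623174 0.11081584] [ 4.08903035e-01 -3.10991263e+00  5.63168474e-04]
0.69 [260.2, 186.8, 295.2, 256.4] [0.6108 0.1558] 2521.0 2463 [ 2.2 -0.2 96.8]
((0.6091467142105103, 0.1556609719991684), (0.05212979018688202, 0.027447694912552834), 14.177375793457031)
```

View pics/wrist8.png

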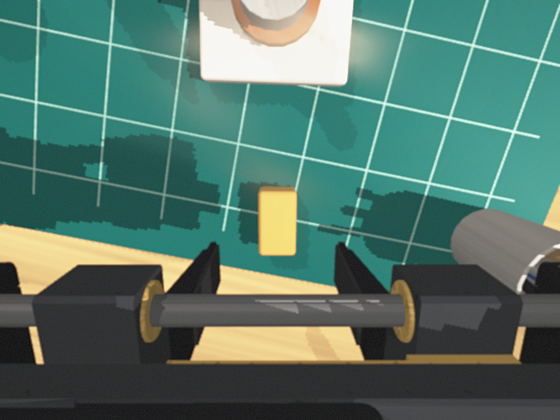

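The wrist view shows the wax at (277,221), square between the fingers, with the pot well clear at the right. I'll grip it.

>>> {"name": "drive_tool", "arguments": {"commands": [{"xyz":[0,0,30],"twist":[0,0,0]},{"xyz":[0,0,60],"twist":[0,0,0]},{"xyz":[0,0,83],"twist":[0,0,0]},{"xyz":[0,0,93.5],"twist":[0,0,0]},{"xyz":[0,0,93.5],"twist":[0,0,0]},{"xyz":[0,0,93.5],"twist":[0,0,0]}]}}

```text
t: 22.05
tcp_pos: [0.6134, 0.1569, 0.0207]
tool_rot: [-0.41, 3.114, -0.0]
wrist_force: [0.5, 0.2, 0.3]
opening: 0.63
finger_force: 0.0
```

>>> {"name": "drive_tool", "arguments": {"commands": [{"xyz":[0,0,0],"twist":[0,0,0]},{"xyz":[0,0,0],"twist":[0,0,0]},{"xyz":[0,0,0],"twist":[0,0,0]},{"xyz":[0,0,0],"twist":[0,0,0]},{"xyz":[0,0,0],"twist":[0,0,0]},{"xyz":[0,0,0],"twist":[0,0,0]},{"xyz":[0,0,0],"twist":[0,0,0]},{"xyz":[0,0,0],"twist":[0,0,0]}], "gripper": 15, "squeeze": 12}}

```text
t: 22.72
tcp_pos: [0.613, 0.1571, 0.0201]
tool_rot: [-0.41, 3.114, 0.0]
wrist_force: [-1.4, -0.8, 2.8]
opening: 0.295
finger_force: 12.0
```

>>> {"name": "drive_tool", "arguments": {"commands": [{"xyz":[0,0,-30],"twist":[0,0,0]},{"xyz":[0,0,-60],"twist":[0,0,0]},{"xyz":[0,0,-60],"twist":[0,0,0]},{"xyz":[0,0,-60],"twist":[0,0,0]}]}}

```text
t: 23.05
tcp_pos: [0.6143, 0.1573, 0.082]
tool_rot: [-0.41, 3.11, 0.0]
wrist_force: [-0.1, 0.1, -1.4]
opening: 0.294
finger_force: 12.0
```

```bash
python3 - <<'E'
from fit import *
# wax target: long axis along mat x (yaw 3.4 deg), 88 mm behind coaster; wax in grip assumed yaw 14.5 deg, at TCP
s=telemetry.observe(); y=np.radians(3.4)
t=np.array([.472,-.112])+.088*np.array([np.cos(y),np.sin(y)])
print(t,totool([*t,s['tcp_pos'][2]]),s['tcp_pos'])
E
```

```text
[ 0.5598451  -0.10678104] [ 121.  -241.    -0.5] [0.61434682 0.15729104 0.08200446]
```

>>> {"name": "drive_tool", "arguments": {"commands": [{"xyz":[17,-34,0],"twist":[0,0,3]},{"xyz":[34,-68,0],"twist":[0,0,6]},{"xyz":[51,-102,0],"twist":[0,0,9]},{"xyz":[68,-136,0],"twist":[0,0,11]},{"xyz":[85,-170,0],"twist":[0,0,11]},{"xyz":[102,-204,0],"twist":[0,0,11]},{"xyz":[116,-232,0],"twist":[0,0,11]},{"xyz":[121,-241,0],"twist":[0,0,11]},{"xyz":[121,-241,0],"twist":[0,0,11]},{"xyz":[121,-241,25],"twist":[0,0,11]},{"xyz":[121,-241,45],"twist":[0,0,11]},{"xyz":[121,-241,56],"twist":[0,0,11]},{"xyz":[121,-241,59.5],"twist":[0,0,11]},{"xyz":[121,-241,59.5],"twist":[0,0,11]},{"xyz":[121,-241,59.5],"twist":[0,0,11]}]}}

```text
t: 24.3
tcp_pos: [0.5583, -0.1059, 0.0197]
tool_rot: [0.112, -3.139, -0.001]
wrist_force: [-1.2, -0.2, 0.7]
opening: 0.295
finger_force: 12.0
```

>>> {"name": "drive_tool", "arguments": {"commands": [{"xyz":[0,0,0],"twist":[0,0,0]},{"xyz":[0,0,0],"twist":[0,0,0]},{"xyz":[0,0,0],"twist":[0,0,0]},{"xyz":[0,0,-15],"twist":[0,0,0]},{"xyz":[0,0,-50],"twist":[0,0,0]},{"xyz":[0,0,-90],"twist":[0,0,0]},{"xyz":[0,0,-130],"twist":[0,0,0]},{"xyz":[0,0,-150],"twist":[0,0,0]},{"xyz":[0,0,-150],"twist":[0,0,0]},{"xyz":[0,0,-150],"twist":[0,0,0]}], "gripper": 50}}

```text
t: 25.13
tcp_pos: [0.5592, -0.1074, 0.1721]
tool_rot: [-0.109, 3.136, -0.002]
wrist_force: [0.5, -0.1, 1.2]
opening: 0.526
finger_force: 0.0
```

```bash
python3 - <<'E'
from fit import *
print(telemetry.observe()['tcp_pos'],telemetry.observe()['tool_rot'])
for cam in("wrist","side"):
  p=cams.camera_params(cam); im=cams.read_camera(cam); cv2.imwrite(f"pics/{cam}9.png",im)
  for n,g,z in(("wax",(.56,-.107),.003),("coaster",(.472,-.112),.003),("spool",(.472,-.112),.009),("bottle",(.47,.005),.003),("weight",(.468,.116),.031)):
   for d in nets.silhouettes(cam,n)[:1]:
    x,a,b=locate(cam,p,n,d['pixels'],g,.06,z); print(cam,n,d['confidence'],x.round(4),a,round(b))
E
```

```text
[ 0.5591578  -0.10739074  0.17208727] [-1.09338948e-01  3.13585902e+00 -1.93032987e-03]
wrist wax 0.78 [ 0.5561 -0.1072] 1707.0 1636
wrist coaster 0.92 [ 0.4729 -0.1127] 4565.0 8621
wrist spool 0.74 [ 0.471  -0.1126] 3991.0 4085
wrist bottle 0.67 [0.4723 0.004 ] 2351.0 2379
wrist weight 0.96 [0.467  0.1153] 1436.0 1473
side wax 0.73 [ 0.5582 -0.1064] 334.0 369
side coaster 0.64 [ 0.4655 -0.1207] 489.0 985
side spool 0.9 [ 0.4727 -0.1133] 892.0 827
side bottle 0.71 [0.4746 0.0047] 487.0 480
side weight 0.61 [0.4693 0.1156] 389.0 426
```

View pics/wrist9.png

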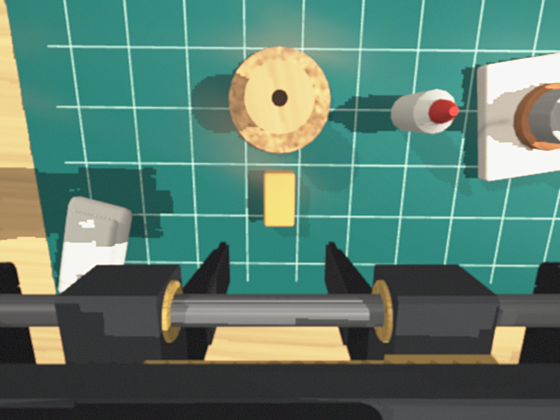

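View pics/side9.png

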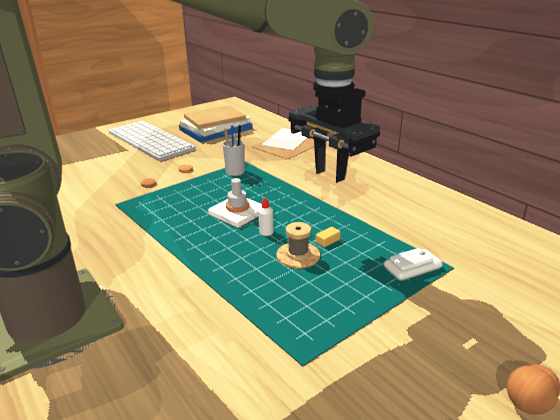

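The wrist view shows the wax at (280,198), square and straight behind the coaster (280,99), with the bottle at (425,111) between slab and coaster. The side view shows everything upright, the pot (234,158) and mouse (413,263) where they were, and the gripper clear above. By measurement the wax is about 85 mm behind the coaster centre, so I'm handing the job in.

```bash
python3 -c "
from rig import ticket; print(ticket.job_done())"
```

```text
the job is handed in; nothing more can be done
None
```

The desk is laid out as asked and handed in after about 25 s of robot time; my last camera measurements put every piece inside the tolerances, the pot and mouse look unmoved, and no verdict came back.

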